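# Make up a marking-out kit and a bolt kit

## Robot

A 6-joint arm with a two-finger parallel gripper is mounted at the origin on a cart in front of the work surface, level with it; the furniture and walls round the work are solid. World frame = base frame: x ahead of the robot, y to its left, z up, the work surface at z = 0. Lengths are in m, angles in rad, forces in N, time in s.
With the tool pointing down it reaches from about 0.325 to 0.9 m from the base axis. Payload 6.1 kg.
Tool frame: the origin (TCP) lies on the centre line of the jaws, within the pads' length; the fingertips stand 8 mm ahead of it and the grasp point (between the pads) lies 11 mm behind it (bot.tcp_to_tips is the z of the fingertips in the tool frame, in m); z points along the fingers, y is the direction in which the jaws open and shut (so a half turn about z gives the same grasp; the last joint's range is limited). The gripper opens to 85 mm and grips with 20 to 120 N. Pads are 22 mm wide; open, the fingers measure 114 mm over their backs; the gripper's body (76 mm by 85 mm) begins 54 mm behind the grasp point. The pads swing forward as they close: fully open they stand 13 mm farther back than shut.
Start: joints at [-1.314, 0.22, 1.526, -0, 1.395, -0.126], TCP at [0.233, -0.58, 0.239] pointing down, gripper open.
Joint ranges: [-2.98, 2.98], [-0.91, 2.08], [0.09, 2.57], [-1.24, 4.39], [0.2, 2.65], [-2.68, 2.68]. Speed limits (rad/s): [2.57, 2.57, 3.01, 3.14, 3.14, 3.14].

## Interface

Orientations are given as [roll, pitch, yaw] about the fixed x, y, z axes, in that order (R = Rz(yaw) Ry(pitch) Rx(roll)).
In Python, from station import sensors, vision, finish_job, bot gives the robot as it stands.
- The arm moves only by the tool drive_tool, never from a script. Its arguments are lists of equal length, an entry for each row: "xyz": the shift along the world's x, y, z in cm, a list of three; "turn": the turn about the world's z in degrees. In form: {"xyz": [[x, y, z], ...], "turn": [turn, ...]}. A call has 1 to 10 rows; each row is the pose to reach, as a shift and turn from the pose commanded when the call began; what a row does not reach only later rows make up. A row lasts 1/8 s, in which the tool goes at most 62.5 mm and 10.7 degrees, less where a joint would pass 70% of its speed; a pose out of reach is approached as far as the arm can. A call with a gripper value outside its range is refused whole. "fingers" is the gripper command: -1 is fully open, 1 is shut, values between are in proportion, set as the call begins (left out, the last holds). The fingers move at their own pace and stop on an object; the grip force is fixed at half the most. Time passes only in rows, so rows that repeat a pose let the fingers close. It gives the time, the measured TCP pose, the force and the opening at its end, in the units of the state.
- sensors.observe(): the state, without advancing time (a new reading comes with each control period).
- vision.snapshot(name): name is "side" or "top"; returns the picture (480x640x3 uint8, red, green, blue); there is no depth.
- vision.camera_model(name): a dict with "camera_matrix" (3x3 intrinsics, pixels), "k1" (the pictures are not rectified: a ray, as slopes to the right and down, at radius r is drawn at 1 + k1 r^2 times it, then the intrinsics apply), "T" (4x4, takes a point from camera to world coordinates). Camera axes: x right, y down, z forward; pixel columns grow to the right and rows downward; lengths in m; the calibration is good to about 2 mm. A picture is of the moment at which its call begins. camera_model takes no time and is no camera call.
- finish_job(): hands the job in, once; it reports no verdict.
Trained networks look in the newest picture that a camera, given by its name, has taken for a name from the list of things; names that differ only in an ending like _2 or _b are one class to them, and where a whole thing is asked for, a point or a joint stands for the part that bears it (a point fixed in the world has none). Each returns a list of dicts, best first, with "conf" (0 to 1); they miss things now and then, are a little off and sometimes report something else, mostly with a low value. They report only what shows in the picture. A call takes as long as a camera call.
- vision.outline_of(camera, label): "pixels" (480x640 bool, what is visible of it).
- vision.tip_of(camera, label): "at" ([x, y, z] in m, in the coordinates of the camera as it stood for that picture, good to about 4 mm: a listed point, or the origin of a listed thing).
The state is a dict: "t": time; "joints": joint angles; "dq": joint speeds; "joint_efforts": joint torques, N m; "ee_pos": TCP position; "orientation": TCP orientation; "force": force on the tool from outside, world axes, zero at the start; "wrist_torque": the same for the moment, N m; "grip_width": opening from 0.0 (shut) to 1.0 (fully open).
Only numpy, scipy, OpenCV 4.12 (cv2) and the standard library are available. Lean on these libraries where they do the work, as an engineer would, in place of code of your own. Each camera call takes 0.05 s, during which the arm holds its last target.

## Task

Make up two kits from the stock on the bench. In the blue tray, lay the marker pen in the long compartment and the stub of white soapstone in the square one; in the yellow tray, lay the longer bolt in the long compartment and the small dark nut in the square one, every piece lying flat on the tray's floor. Leave the shorter bolt and the large bright nut where they lie.

Things in the scene. Friction and masses are not known exactly. Their poses are not given: they have to be found in the camera images.
- tray_blue: Shallow blue metal kit tray, fixed to the bench. Outside 80 (x) x 235 (y) x 12 mm high; walls and floor 3 mm thick, so 9 mm deep inside. A full-height divider splits it: LONG compartment 74 (x) x 152 mm (y), centre at (0, -38.5) mm; SQUARE compartment 74 x 74 mm, centre at (0, +77.5) mm in the tray's frame. Origin: centre of the underside; y along the tray towards the square compartment, z up.
- tray_yellow: Shallow yellow metal kit tray, fixed to the bench. Outside 80 (x) x 235 (y) x 12 mm high; walls and floor 3 mm thick, so 9 mm deep inside. A full-height divider splits it: LONG compartment 74 (x) x 152 mm (y), centre at (0, -38.5) mm; SQUARE compartment 74 x 74 mm, centre at (0, +77.5) mm in the tray's frame. Origin: centre of the underside; y along the tray towards the square compartment, z up.
- marker: Marker pen, white barrel with a blue cap, 16 x 132 x 16 mm, lying down; it does not roll. Origin: centre of the underside as it lies; x across (the narrow way to grasp), y along its length, z up.
- soapstone: Broken stub of white soapstone (marking chalk), 11 x 45 x 7 mm high, lying flat. Origin: centre of the underside as it lies; x across (the narrow way to grasp), y along its length, z up.
- long_bolt: The longer of two bright hexagon-head bolts, 20 x 77 x 23 mm, lying down; does not roll. Origin: centre of the underside as it lies; x across (the narrow way to grasp), y along its length, z up.
- dark_nut: The smaller and darker grey of two hexagon nuts, 22 mm across flats (x) x 25 mm across corners (y) x 10 mm high, lying flat. Origin: centre of the underside as it lies; x across (the narrow way to grasp), y across the corners, z up.
- short_bolt: The shorter bright hexagon-head bolt, 17 x 56 x 19 mm, lying down. Belongs to neither kit; stays where it lies. Origin: centre of the underside as it lies; x across (the narrow way to grasp), y along its length, z up.
- bright_nut: The larger, bright hexagon nut, 31 x 35 x 14 mm high, lying flat. Belongs to neither kit; stays where it lies. Origin: centre of the underside as it lies; x across (the narrow way to grasp), y across the corners, z up.

How it is judged:
By the outcome, as a careful person would: the job done as asked, in the order asked, and still so for the second after the job is handed in, with the robot touching nothing.
It also fails if it takes over 106 s, if anything falls off the work surface, if the arm or the gripper's body presses on something with over 40 N, if the wrist force passes 120 N, or if a joint passes its speed limit or range.

## Working session

There is one attempt and no reset: what is moved stays moved. The work goes in short steps, Python scripts to look and compute and a tool call to move; the robot and the scene stay as the last step left them, time stands still between calls to the robot, and variables do not carry over. Pictures are saved under pics/ and viewed, and the job is handed in when it is done.

Besides the shell and the picture viewer there is one more tool, called after "Request:" as a command line: name --pt "numbers of a row" for each row, then --argument value for the rest. drive_tool: Moves the arm, as the interface text tells. Its arguments: {"type":"object","properties":{"xyz":{"type":"array"},"turn":{"type":"array"},"fingers":{"type":"number"}},"required":["xyz","turn"]}

```bash
mkdir -p pics; ls; python3 - <<'E'
from station import sensors, vision, bot
import cv2
for n in ("top","side"):
    im=vision.snapshot(n); cv2.imwrite(f"pics/{n}0.png",im[:,:,::-1])
    m=vision.camera_model(n); print(n,m)
print(sensors.observe()); print([a for a in dir(bot) if a[0]!='_'])
E
```

```text
pics
top {'camera_matrix': array([[453.93589802,   0.        , 316.17667519],
       [  0.        , 453.93589802, 246.77399829],
       [  0.        ,   0.        ,   1.        ]]), 'k1': -0.07785632074208634, 'T': array([[ 0.0106481 , -0.99292071,  0.11830084,  0.36814573],
       [-0.99959653, -0.01368516, -0.02488972,  0.04825795],
       [ 0.02633249, -0.11798808, -0.99266581,  1.04636692],
       [ 0.        ,  0.        ,  0.        ,  1.        ]])}
side {'camera_matrix': array([[470.14193548,   0.        , 308.64173517],
       [  0.        , 470.14193548, 234.90572157],
       [  0.        ,   0.        ,   1.        ]]), 'k1': -0.06983042999277204, 'T': array([[-0.8286359 , -0.4433747 ,  0.34173297,  0.15036861],
       [-0.55977237,  0.6517407 , -0.51175087,  0.5500254 ],
       [ 0.00417611, -0.61534782, -0.78824465,  0.83135244],
       [ 0.        ,  0.        ,  0.        ,  1.        ]])}
{'t': 0.1, 'joints': array([-1.31410464e+00,  2.21115446e-01,  1.52750536e+00, -1.74553570e-05,
        1.39470958e+00, -1.26102096e-01]), 'dq': array([-5.57761772e-05, -4.05248867e-03, -1.77106846e-03, -1.81292799e-03,
       -1.48700126e-04, -5.17394611e-04]), 'joint_efforts': array([ 2.43030598e-03, -4.98246324e+01, -3.90544116e+01, -9.07465710e-05,
        5.72282734e-03,  4.04959692e-06]), 'ee_pos': array([ 0.23329899, -0.57924776,  0.23832376]), 'orientation': array([-3.13986656e+00, -2.01507897e-04,  3.82796681e-01]), 'force': array([ 0.91407775, -0.91408777, -0.33471015]), 'wrist_torque': array([0.02489158, 0.01418868, 0.0054901 ]), 'grip_width': 0.9984084868188813}
['MotionError', 'tcp_to_tips']
```

View pics/top0.png

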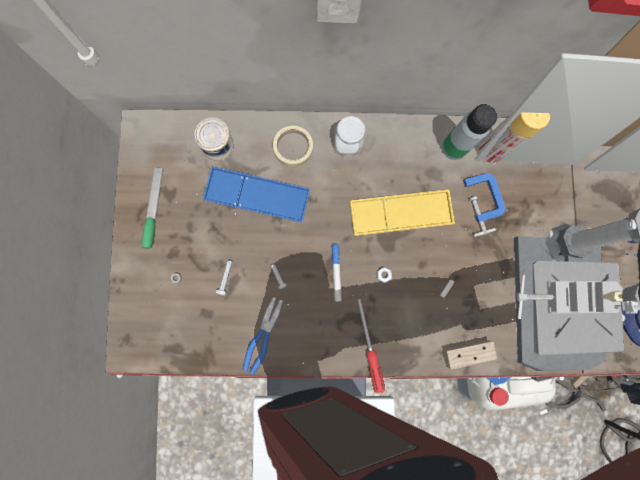

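View pics/side0.png

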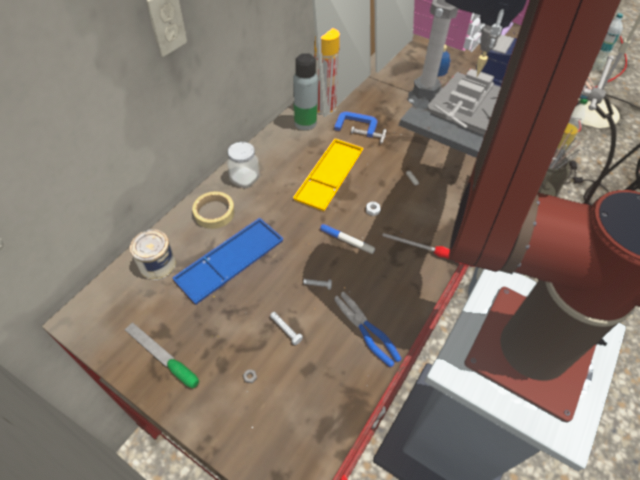

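```bash
cat > h.py <<'E'
import numpy as np, cv2
from station import sensors, vision
def ray(n,px):
    m=vision.camera_model(n);K=m["camera_matrix"];T=m["T"]
    px=np.atleast_2d(px).astype(float)
    d=np.array([m["k1"],0,0,0,0])
    u=cv2.undistortPoints(px.reshape(-1,1,2),K,d).reshape(-1,2)
    r=np.c_[u,np.ones(len(u))]@T[:3,:3].T
    return T[:3,3],r
def plane(n,px,z):
    o,r=ray(n,px); s=(z-o[2])/r[:,2]; return (o+r*s[:,None])[:,:2]
def project(n,P):
    m=vision.camera_model(n);T=m["T"];K=m["camera_matrix"]
    P=np.atleast_2d(P); c=(P-T[:3,3])@T[:3,:3]
    return cv2.projectPoints(c.reshape(-1,1,3),np.zeros(3),np.zeros(3),K,np.array([m["k1"],0,0,0,0]))[0].reshape(-1,2)
def toworld(n,p):
    T=vision.camera_model(n)["T"]; return T[:3,:3]@np.array(p)+T[:3,3]
E
python3 - <<'E'
from h import *
Z=dict(tray_blue=.012,tray_yellow=.012,marker=.008,soapstone=.005,long_bolt=.010,dark_nut=.006,short_bolt=.009,bright_nut=.01)
for l,z in Z.items():
  for n in("top","side"):
    try:
        o=vision.outline_of(n,l); t=vision.tip_of(n,l)
        for d in o[:2]:
            ys,xs=np.nonzero(d["pixels"]); px=np.c_[xs,ys]
            w=plane(n,px,z); (c,s,a)=cv2.minAreaRect((w*1000).astype(np.float32))
            ctr=w.mean(0); ev,V=np.linalg.eigh(np.cov((w-ctr).T)); ax=V[:,1]
            print(l,n,round(d["conf"],2),"px",px.mean(0).round(),"mean",(ctr*1000).round(1),"rectc",np.round(c,1),"size",np.round(s),"ang long",round(np.degrees(np.arctan2(ax[1],ax[0])),1),"rectang",round(a,1))
        for d in t[:2]: print("   tip",round(d["conf"],2),(toworld(n,d["at"])*1000).round(1))
    except Exception as e: print(l,n,e)
print("press base",plane("top",[[515,237],[517,365],[640,352],[520,315],[470,350],[496,360],[575,190],[475,230],[500,200],[375,390],[555,130]],0.0).round(3))
print(sensors.observe()["t"])
E
```

```text
tray_blue top 0.58 px [256. 194.] mean [613.8 162.8] rectc [613.7 163.3] size [239.  83.] ang long 78.3 rectang 78.2
tray_blue side 0.55 px [227. 260.] mean [611.3 170.3] rectc [611.7 164.3] size [239.  92.] ang long 77.8 rectang 77.6
   tip 0.91 [615.5 160.3  -4.3]
tray_yellow top 0.63 px [401. 212.] mean [ 577.2 -175.7] rectc [ 579.1 -177.9] size [ 88. 239.] ang long 97.2 rectang 8.2
   tip 0.71 [ 580.2 -179.3    2.1]
tray_yellow side 0.86 px [328. 174.] mean [ 572.7 -168. ] rectc [ 574.3 -172.7] size [ 88. 244.] ang long 97.3 rectang 6.5
   tip 0.61 [ 574.6 -179.5   -1.3]
marker top 0.65 px [337. 271.] mean [436.5 -25.2] rectc [434.8 -26.6] size [129.  18.] ang long -176.7 rectang 4.1
   tip 0.59 [432.4 -23.3   1.8]
marker side 0.62 px [348. 238.] mean [431.  -25.1] rectc [433.2 -25. ] size [132.  18.] ang long -176.7 rectang 3.4
soapstone top 0.46 px [447. 288.] mean [ 399.7 -283.1] rectc [ 399.8 -283.1] size [13. 45.] ang long 146.3 rectang 55.1
   tip 0.64 [ 399.  -282.8   -0.4]
soapstone side 0.57 px [413. 179.] mean [ 393.6 -277.3] rectc [ 394.7 -279. ] size [14. 46.] ang lon
[... 651 characters left out ...]
an [415.7 338.5] rectc [415.  339.5] size [16. 20.] ang long 162.6 rectang 74.4
   tip 0.52 [4.123e+02 3.419e+02 2.000e-01]
   tip 0.69 [423.7 106.   -1. ]
short_bolt side 0.5 px [319. 283.] mean [419.1 106.9] rectc [421.1 110.9] size [56. 24.] ang long -155.6 rectang 31.3
   tip 0.69 [421.7 109.4  -4.3]
   tip 0.65 [ 430.8 -133.3    1.7]
bright_nut side 0.59 px [373. 208.] mean [ 427.7 -133.4] rectc [ 427.2 -133.5] size [28. 38.] ang long 112.4 rectang 29.6
   tip 0.47 [ 426.3 -131.6    4.7]
press base [[ 0.523 -0.454]
 [ 0.222 -0.448]
 [ 0.247 -0.764]
 [ 0.338 -0.459]
 [ 0.258 -0.336]
 [ 0.234 -0.398]
 [ 0.643 -0.615]
 [ 0.538 -0.355]
 [ 0.613 -0.42 ]
 [ 0.168 -0.115]
 [ 0.796 -0.573]]
1.7
```

```bash
python3 - <<'E'
from h import *
for z in (0.1,.24,.35):
  for n in("top","side"): print(n,z,project(n,[[.233,-.58,z],[.32,-.42,z],[.4,-.283,z]]).round())
a=cv2.imread("pics/top0.png")[180:400,420:640]; b=cv2.imread("pics/side0.png")[0:220,380:600]
cv2.imwrite("pics/c1.png",np.hstack([cv2.resize(a,(400,400)),cv2.resize(b,(400,400))]))
a=cv2.imread("pics/top0.png")[250:305,160:300]; b=cv2.imread("pics/side0.png")[270:390,230:350]
cv2.imwrite("pics/c2.png",np.hstack([cv2.resize(a,(500,196),interpolation=3)[:,:400],cv2.resize(b,(196,196))]))
cv2.imwrite("pics/c2.png",cv2.resize(a,(800,314),interpolation=2))
E
```

```text
top 0.1 [[596. 365.]
 [525. 325.]
 [461. 287.]]
side 0.1 [[527. 109.]
 [473. 129.]
 [419. 148.]]
top 0.24 [[642. 375.]
 [561. 329.]
 [487. 284.]]
side 0.24 [[548.  61.]
 [489.  80.]
 [431.  97.]]
top 0.35 [[688. 384.]
 [598. 332.]
 [515. 282.]]
side 0.35 [[566.  16.]
 [505.  33.]
 [442.  50.]]
```

View pics/c1.png

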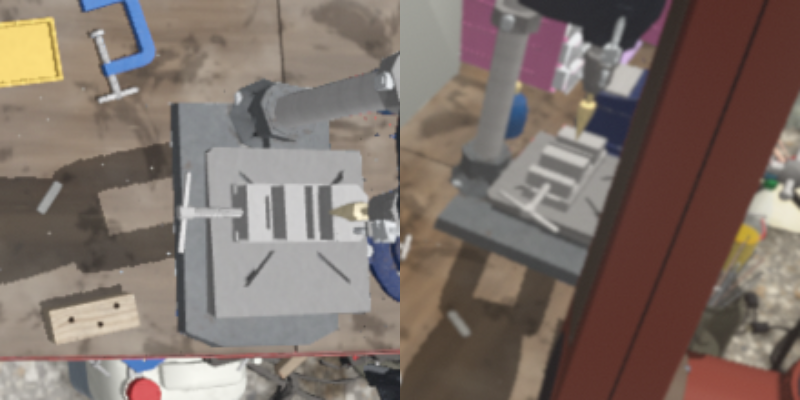

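View pics/c2.png

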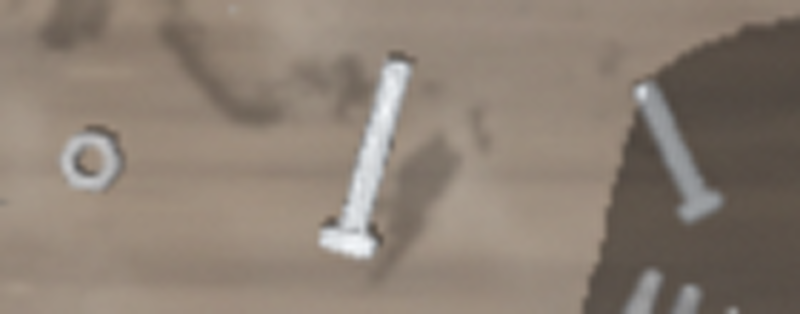

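Request:
drive_tool --pt "-2.5 4 0" --pt "-4.3 9 0" --pt "-4.3 14 0" --pt "-2 19 0" --pt "1 24 -1" --pt "4 29 -2" --pt "7 34 -3" --pt "10 39 -4" --pt "13 44 -5" --pt "16 49 -6" --turn '[-2, -4, -6, -8, -10, -12, -14, -16, -18, -18.4]' --fingers -0.2

```text
t: 2.95
ee_pos: [0.3944, -0.0881, 0.1796]
orientation: [3.141, -0.002, 0.061]
force: [1.7, -0.2, 0.7]
grip_width: 0.602
```

Request:
drive_tool --pt "2 3 -3" --pt "4.1 6.5 -6" --pt "4.1 6.5 -9" --pt "4.1 6.5 -12" --pt "4.1 6.5 -14" --pt "4.1 6.5 -15.5" --pt "4.1 6.5 -16.5" --pt "4.1 6.5 -16.8" --pt "4.1 6.5 -16.8" --turn '[0, 0, 0, 0, 0, 0, 0, 0, 0]'

```text
t: 4.08
ee_pos: [0.4348, -0.0249, 0.0116]
orientation: [3.141, -0.001, 0.062]
force: [-0.2, 0.4, 0.6]
grip_width: 0.599
```

Request:
drive_tool --pt "0 0 0" --pt "0 0 0" --pt "0 0 0" --pt "0 0 0" --pt "0 0 0" --pt "0 0 0" --turn '[0, 0, 0, 0, 0, 0]' --fingers 1

```text
t: 4.82
ee_pos: [0.4351, -0.0249, 0.012]
orientation: [3.141, -0.001, 0.062]
force: [-1.5, 0.8, 5.3]
grip_width: 0.165
```

Request:
drive_tool --pt "0 0 2" --pt "0 0 5" --pt "2.5 2 6.5" --pt "5 4 7" --pt "7.5 6.5 7" --pt "10 9 7" --pt "12.5 11 7" --pt "15 13 7" --pt "17.1 15.1 6" --pt "17.1 15.1 4" --turn '[0, 5, 14, 23, 32, 41, 50, 59, 68, 74.7]'

```text
t: 6.08
ee_pos: [0.6078, 0.1278, 0.052]
orientation: [3.138, -0.001, 1.371]
force: [-0.5, -0.1, -1.0]
grip_width: 0.165
```

```bash
python3 - <<'E'
from h import *
im=vision.snapshot("top").copy(); im2=vision.snapshot("side").copy()
cv2.imwrite("pics/m1.png",np.hstack([cv2.resize(im[130:290,180:340],(400,400)),cv2.resize(im2[180:340,140:300],(400,400))])[:,:,::-1])
def draw(c,ang):
    d=np.array([np.cos(np.radians(ang)),np.sin(np.radians(ang))]);e=np.array([d[1],-d[0]])
    out=[]
    for z in(.012,):
        P=[np.r_[np.array(c)+a*.0385*0+ (a*.1175)*d+b*.04*e,z] for a,b in((1,1),(1,-1),(-1,-1),(-1,1))]
        P+= [np.r_[np.array(c)+ .039*d+b*.037*e,z] for b in(1,-1)]
        out=P
    return np.array(out)
for n,i in(("top",im),("side",im2)):
    for c,a in(((.6125,.1635),78.2),((.5765,-.1755),97.4)):
        p=project(n,draw(c,a)).astype(int)
        cv2.polylines(i,[p[:4].reshape(-1,1,2)],True,(255,0,0),1); cv2.line(i,tuple(map(int,p[4])),tuple(map(int,p[5])),(255,0,0),1)
cv2.imwrite("pics/m2.png",np.hstack([cv2.resize(im[120:280,190:470],(700,400)),])[:,:,::-1])
cv2.imwrite("pics/m3.png",cv2.resize(im2[120:320,160:380],(660,600))[:,:,::-1])
E
```

```text
(no output)
```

View pics/m1.png

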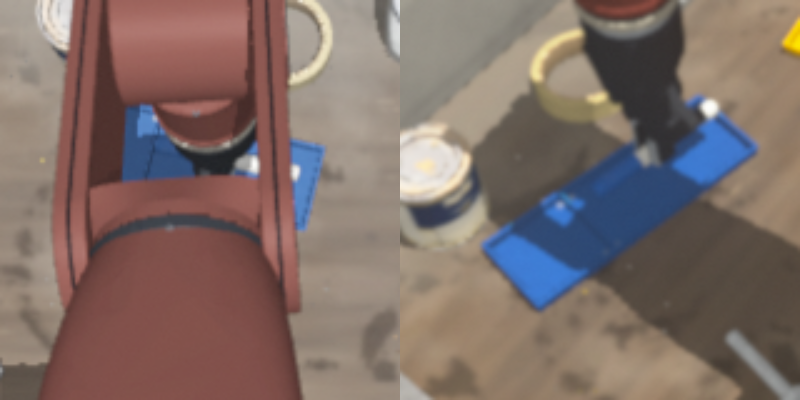

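View pics/m2.png

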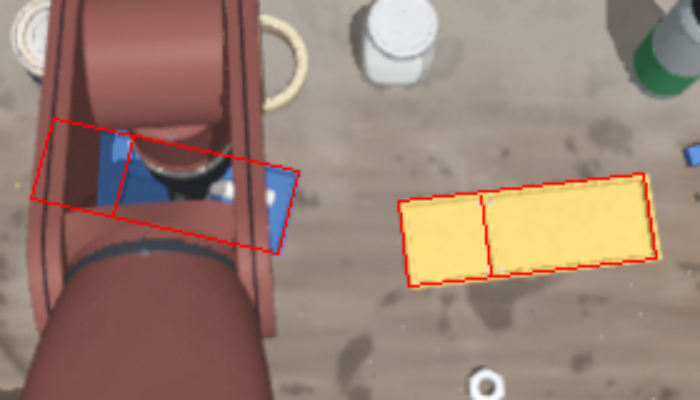

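View pics/m3.png

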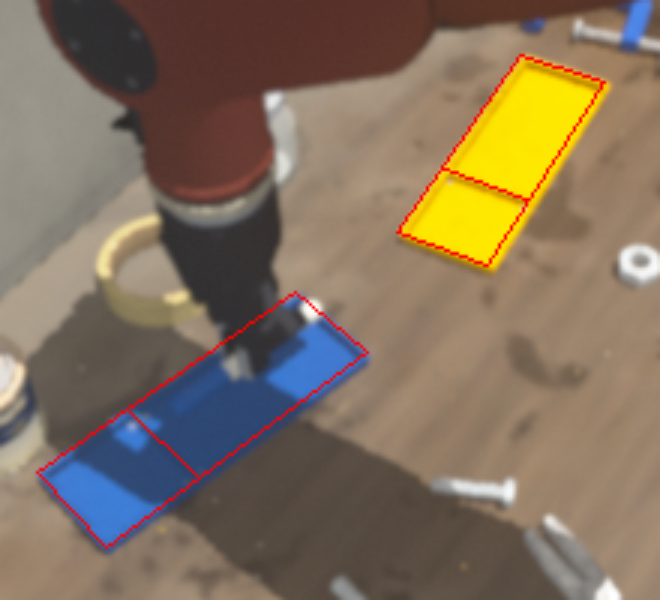

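Request:
drive_tool --pt "0 0 -1" --pt "0 0 -2" --pt "0 0 -3" --pt "0 0 -3.4" --pt "0 0 -3.6" --pt "0 0 -3.6" --turn '[0, 0, 0, 0, 0, 0]'

```text
t: 6.92
ee_pos: [0.6057, 0.1262, 0.0155]
orientation: [3.141, -0.0, 1.365]
force: [-0.8, 0.1, -0.4]
grip_width: 0.172
```

Request:
drive_tool --pt "0 0 0" --pt "0 0 0" --pt "0 0 0" --pt "0 0 0" --turn '[0, 0, 0, 0]' --fingers 0.35

```text
t: 7.42
ee_pos: [0.6055, 0.1262, 0.0153]
orientation: [3.141, -0.0, 1.365]
force: [-0.1, 0.9, 0.2]
grip_width: 0.321
```

Request:
drive_tool --pt "0 0 3" --pt "0 0 8" --pt "-2 -4.5 10" --pt "-4.5 -9 10" --pt "-7 -13.5 10" --pt "-9 -18 10" --pt "-11.3 -22.5 10" --pt "-13.5 -27 10" --pt "-16 -31.5 10" --pt "-18.5 -36 10" --turn '[0, 0, 8, 17, 26, 35, 44, 53, 62, 67.3]'

```text
t: 8.68
ee_pos: [0.4196, -0.2351, 0.1156]
orientation: [-3.142, 0.001, 2.544]
force: [1.8, -0.8, -0.2]
grip_width: 0.324
```

Request:
drive_tool --pt "-2.2 -4.7 0" --pt "-2.2 -4.7 -3" --pt "-2.2 -4.7 -4.5" --turn '[0, 0, 0]' --fingers -0.1

```text
t: 9.05
ee_pos: [0.3974, -0.2806, 0.069]
orientation: [3.141, -0.002, 2.538]
force: [0.3, 0.4, -0.1]
grip_width: 0.554
```

```bash
python3 - <<'E'
from h import *
im=vision.snapshot("top").copy(); im2=vision.snapshot("side").copy()
cv2.imwrite("pics/s1.png",np.hstack([cv2.resize(im[130:290,180:340],(400,400)),cv2.resize(im2[180:340,140:300],(400,400))])[:,:,::-1])
cv2.imwrite("pics/s2.png",np.hstack([cv2.resize(im[210:370,370:530],(400,400)),cv2.resize(im2[100:260,330:490],(400,400))])[:,:,::-1])
E
```

```text
(no output)
```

View pics/s1.png

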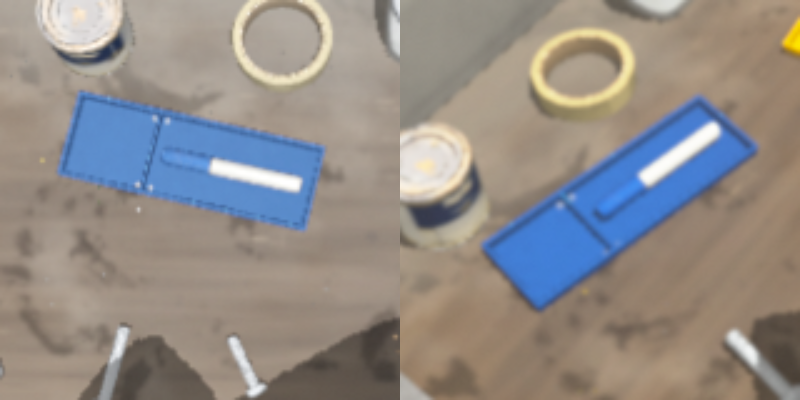

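View pics/s2.png

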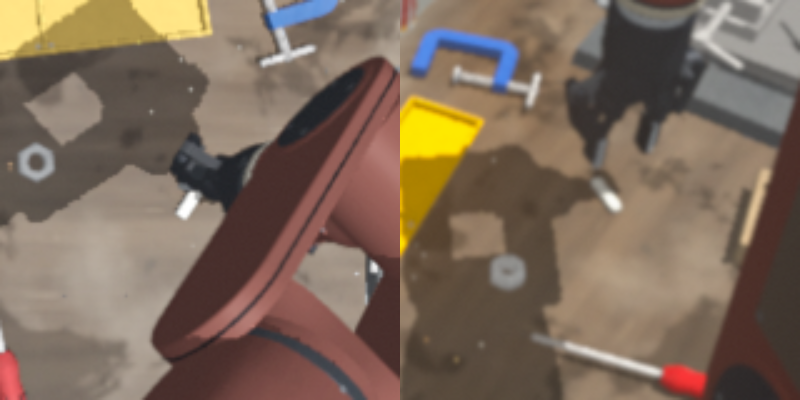

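Request:
drive_tool --pt "0 0 -2" --pt "0 0 -4" --pt "0 0 -5.3" --pt "0 0 -6" --pt "0 0 -6" --turn '[0, 0, 0, 0, 0]'

```text
t: 9.78
ee_pos: [0.3985, -0.2805, 0.0103]
orientation: [3.142, -0.0, 2.541]
force: [-0.1, -0.5, -0.4]
grip_width: 0.548
```

Request:
drive_tool --pt "0 0 0" --pt "0 0 0" --pt "0 0 0" --pt "0 0 0" --pt "0 0 0" --pt "0 0 0" --turn '[0, 0, 0, 0, 0, 0]' --fingers 1

```text
t: 10.52
ee_pos: [0.3989, -0.2812, 0.0111]
orientation: [-3.141, 0.001, 2.54]
force: [-0.8, 1.0, 7.1]
grip_width: 0.094
```

Request:
drive_tool --pt "0 0 2" --pt "0 0 6" --pt "2 4.5 9" --pt "4.2 9.5 9" --pt "6.4 14.5 9" --pt "8.6 19.5 9" --pt "10.8 24.5 9" --pt "13 29.5 9" --pt "15.2 34.5 9" --pt "17.4 39.5 9" --turn '[0, 0, 3, 6, 9, 12, 15, 18, 21, 22.7]'

```text
t: 11.78
ee_pos: [0.573, 0.116, 0.1003]
orientation: [-3.142, 0.0, 2.938]
force: [0.9, -1.4, -0.2]
grip_width: 0.096
```

Request:
drive_tool --pt "2.2 5 0" --pt "4.2 9.5 -1" --pt "5.6 12.5 -2" --pt "5.6 12.5 -4" --pt "5.6 12.5 -6" --turn '[0, 0, 0, 0, 0]'

```text
t: 12.4
ee_pos: [0.6276, 0.2386, 0.0386]
orientation: [-3.141, -0.001, 2.936]
force: [0.3, 1.2, -1.2]
grip_width: 0.097
```

```bash
python3 - <<'E'
from h import *
im2=vision.snapshot("side").copy()
cv2.imwrite("pics/s3.png",cv2.resize(im2[180:340,140:300],(480,480))[:,:,::-1])
E
```

```text
(no output)
```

View pics/s3.png

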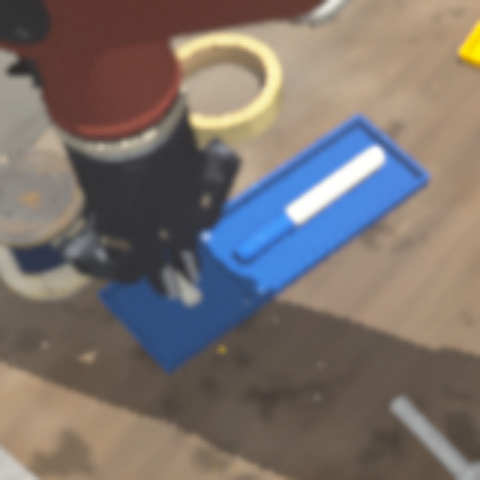

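```bash
python3 - <<'E'
from h import *
for z in(0,.06,.1): print(z,plane("top",[[212,118],[212,150],[195,135],[230,135],[215,158]],z).round(3).tolist(), plane("side",[[151,231],[150,265],[158,275]],z).round(3).tolist())
E
```

```text
0 [[0.802, 0.277], [0.722, 0.273], [0.759, 0.316], [0.76, 0.232], [0.702, 0.265]] [[0.813, 0.202], [0.747, 0.27], [0.714, 0.279]]
0.06 [[0.778, 0.264], [0.702, 0.26], [0.737, 0.301], [0.738, 0.221], [0.683, 0.253]] [[0.765, 0.228], [0.704, 0.29], [0.673, 0.298]]
0.1 [[0.761, 0.255], [0.688, 0.252], [0.722, 0.29], [0.723, 0.214], [0.67, 0.244]] [[0.734, 0.244], [0.675, 0.304], [0.646, 0.311]]
```

Request:
drive_tool --pt "0 0 -1" --pt "0 0 -2" --pt "0 0 -2.4" --pt "0 0 -2.6" --pt "0 0 -2.6" --turn '[0, 0, 0, 0, 0]'

```text
t: 13.08
ee_pos: [0.6287, 0.2393, 0.0146]
orientation: [3.141, 0.0, 2.936]
force: [-0.4, 0.6, -0.6]
grip_width: 0.096
```

Request:
drive_tool --pt "0 0 0" --pt "0 0 0" --pt "0 0 0" --pt "0 0 0" --turn '[0, 0, 0, 0]' --fingers 0.45

```text
t: 13.58
ee_pos: [0.6285, 0.2393, 0.0144]
orientation: [-3.142, 0.0, 2.936]
force: [0.0, -0.5, 0.6]
grip_width: 0.279
```

Request:
drive_tool --pt "0 0 2" --pt "0 0 6" --pt "-3 0 8" --pt "-7 0 8" --pt "-11 0 8" --pt "-15 0 8" --pt "-18 -0.5 8" --pt "-21 -0.8 8" --turn '[0, 0, 0, 0, 0, 0, 0, 0]'

```text
t: 14.58
ee_pos: [0.4181, 0.2314, 0.0959]
orientation: [3.14, 0.002, 2.936]
force: [-0.6, 0.4, -0.8]
grip_width: 0.278
```

```bash
python3 - <<'E'
from h import *
im=vision.snapshot("top").copy(); im2=vision.snapshot("side").copy()
cv2.imwrite("pics/s4.png",np.hstack([cv2.resize(im[130:290,150:310],(400,400)),cv2.resize(im2[200:400,140:340],(400,400))])[:,:,::-1])
E
```

```text
(no output)
```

View pics/s4.png

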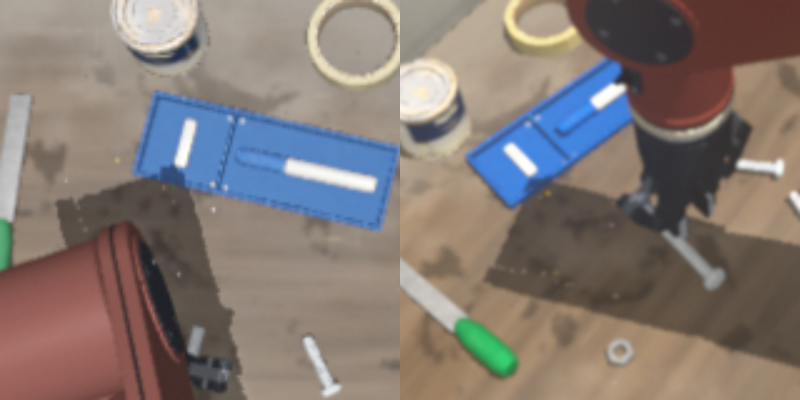

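Request:
drive_tool --pt "-0.8 -0.1 -1" --pt "-0.8 -0.1 -4" --pt "-0.8 -0.1 -6.5" --pt "-0.8 -0.1 -7.8" --pt "-0.8 -0.1 -8.3" --pt "-0.8 -0.1 -8.3" --turn '[-1.2, -1.2, -1.2, -1.2, -1.2, -1.2]' --fingers -0.1

```text
t: 15.42
ee_pos: [0.4109, 0.2303, 0.0115]
orientation: [3.141, 0.0, 2.915]
force: [-0.7, 0.4, 1.0]
grip_width: 0.553
```

Request:
drive_tool --pt "0 0 0" --pt "0 0 0" --pt "0 0 0" --pt "0 0 0" --pt "0 0 0" --pt "0 0 0" --turn '[0, 0, 0, 0, 0, 0]' --fingers 1

```text
t: 16.18
ee_pos: [0.4114, 0.2306, 0.0124]
orientation: [3.14, 0.002, 2.915]
force: [-0.6, 0.0, 5.9]
grip_width: 0.222
```

Request:
drive_tool --pt "0 0 1.5" --pt "0 0 4" --pt "0 0 7" --pt "0 0 9" --pt "0 0 9" --turn '[0, 0, 0, 0, 0]'

```text
t: 16.8
ee_pos: [0.4119, 0.2308, 0.1036]
orientation: [3.139, 0.004, 2.915]
force: [0.5, 0.2, -1.3]
grip_width: 0.222
```

```bash
python3 - <<'E'
from h import *
im=vision.snapshot("top").copy(); im2=vision.snapshot("side").copy()
cv2.imwrite("pics/b1.png",np.hstack([cv2.resize(im[200:320,150:270],(400,400)),cv2.resize(im2[240:380,210:350],(400,400))])[:,:,::-1])
E
```

```text
(no output)
```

View pics/b1.png

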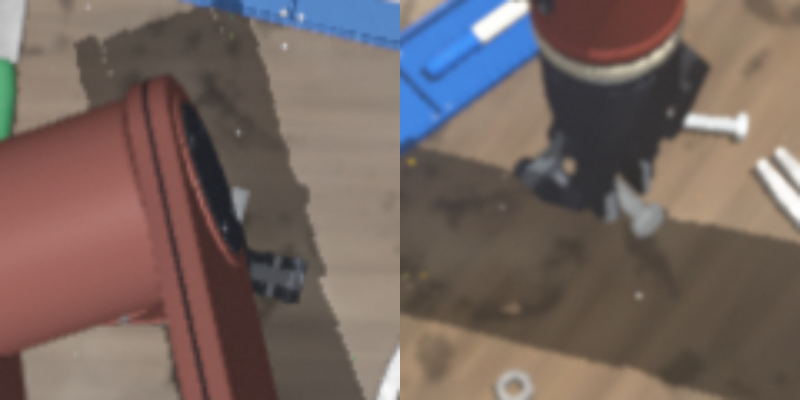

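Request:
drive_tool --pt "1.7 -4.4 0" --pt "3.4 -8.9 0" --pt "5.1 -13.3 0" --pt "6.8 -17.8 0" --pt "8.5 -22.2 0" --pt "10.2 -26.6 0" --pt "12 -31 0" --pt "13.7 -35.5 0" --pt "15.4 -40 0" --pt "17.1 -44.4 -1" --turn '[-7, -14, -21, -28, -35, -42, -49, -56, -63, -69.6]'

```text
t: 18.15
ee_pos: [0.5815, -0.2152, 0.0902]
orientation: [-3.141, -0.001, 1.696]
force: [1.1, 0.9, -1.1]
grip_width: 0.225
```

Request:
drive_tool --pt "0 0 -3" --pt "0 0 -5.5" --pt "0 0 -6.5" --pt "0 0 -7.2" --pt "0 0 -7.5" --pt "0 0 -7.5" --turn '[0, 0, 0, 0, 0, 0]'

```text
t: 18.9
ee_pos: [0.5819, -0.2138, 0.0169]
orientation: [3.141, 0.001, 1.701]
force: [-0.6, -0.2, 0.6]
grip_width: 0.225
```

Request:
drive_tool --pt "0 0 -0.1" --pt "0 0 -0.1" --turn '[0, 0]'

```text
t: 19.15
ee_pos: [0.5817, -0.2138, 0.0158]
orientation: [3.141, 0.0, 1.701]
force: [0.6, -0.1, -0.0]
grip_width: 0.22
```

Request:
drive_tool --pt "0 0 0" --pt "0 0 0" --pt "0 0 0" --pt "0 0 0" --turn '[0, 0, 0, 0]' --fingers 0.25

```text
t: 19.65
ee_pos: [0.5815, -0.2138, 0.0153]
orientation: [3.142, 0.0, 1.701]
force: [0.2, -0.1, -1.0]
grip_width: 0.374
```

Request:
drive_tool --pt "0 0 2" --pt "0 0 5" --pt "0 1 9" --pt "-1.5 5 9" --pt "-3 10 9" --pt "-4.5 15 9" --pt "-6 20 9" --pt "-7.5 25 9" --pt "-9 30 9" --pt "-10.5 35 9" --turn '[0, 0, 0, 0, 0, 0, 0, 0, 0, 0]'

```text
t: 20.9
ee_pos: [0.4765, 0.1378, 0.1071]
orientation: [3.139, -0.0, 1.7]
force: [1.0, 1.0, -0.5]
grip_width: 0.375
```

```bash
python3 - <<'E'
from h import *
im=vision.snapshot("top").copy(); im2=vision.snapshot("side").copy()
cv2.imwrite("pics/b2.png",np.hstack([cv2.resize(im[150:290,340:480],(400,400)),cv2.resize(im2[120:260,260:400],(400,400))])[:,:,::-1])
cv2.imwrite("pics/b3.png",np.hstack([cv2.resize(im[258:298,156:196],(400,400)),cv2.resize(im2[350:400,225:275],(400,400))])[:,:,::-1])
for n in("top","side"):
    for d in vision.outline_of(n,"dark_nut")[:2]:
        ys,xs=np.nonzero(d["pixels"]);print(n,d["conf"],xs.mean(),ys.mean(),len(xs),plane(n,[[xs.mean(),ys.mean()]],.008))
print(plane("top",[[176,277.5]],.01))
E
```

```text
top 0.71 384.00840336134456 274.2352941176471 119 [[ 0.43039845 -0.13461896]]
top 0.48 175.56470588235294 277.7647058823529 85 [[0.41614726 0.34287769]]
side 0.63 220.48090815273477 264.18782249742003 2907 [[0.61789022 0.18605204]]
side 0.57 250.0703125 375.3984375 128 [[0.41431815 0.34269464]]
[[0.41667343 0.34133649]]
```

View pics/b2.png

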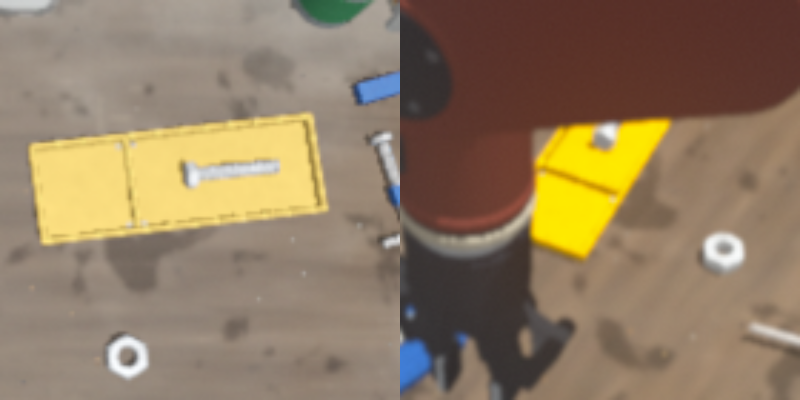

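View pics/b3.png

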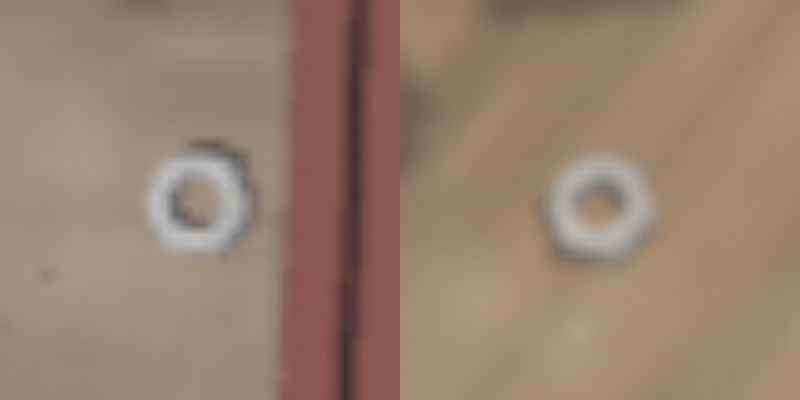

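```bash
python3 - <<'E'
from h import *
from scipy.optimize import minimize
from scipy.ndimage import map_coordinates, gaussian_filter
for n in("top","side"):
    im=cv2.cvtColor(vision.snapshot(n),cv2.COLOR_RGB2GRAY).astype(float)
    g=np.arange(-.02,.02001,.0005); X,Y=np.meshgrid(g+.4155,g+.342,indexing="ij")
    p=project(n,np.c_[X.ravel(),Y.ravel(),np.full(X.size,.010)])
    A=map_coordinates(im,[p[:,1],p[:,0]],order=3).reshape(X.shape)
    cv2.imwrite(f"pics/n_{n}.png",cv2.resize(np.clip(A,0,255).astype(np.uint8)[::-1,::-1],(400,400)))
    best=[]
    for th in range(0,60,3):
      def mdl(c):
        dx=X-c[0];dy=Y-c[1]
        r=np.max([np.abs(dx*np.cos(np.radians(th+k*60))+dy*np.sin(np.radians(th+k*60))) for k in range(3)],0)
        M=((r<.011)&(np.hypot(dx,dy)>.0065)).astype(float)
        return gaussian_filter(M,2.5)
      def f(c): return -np.corrcoef(mdl(c).ravel(),A.ravel())[0,1]
      s=min(((f((.4155+a,.342+b)),a,b) for a in np.arange(-.003,.0031,.001) for b in np.arange(-.003,.0031,.001)))
      best.append((round(s[0],4),th,round(.4155+s[1],4),round(.342+s[2],4)))
    print(n,sorted(best)[:6],sorted(best)[-2:])
a=[cv2.imread(f"pics/n_{n}.png") for n in("top","side")]; cv2.imwrite("pics/n.png",np.hstack(a))
E
```

```text
top [(np.float64(-0.77), 0, np.float64(0.4155), np.float64(0.344)), (np.float64(-0.7669), 54, np.float64(0.4155), np.float64(0.344)), (np.float64(-0.7664), 57, np.float64(0.4155), np.float64(0.344)), (np.float64(-0.7648), 3, np.float64(0.4155), np.float64(0.344)), (np.float64(-0.7647), 51, np.float64(0.4155), np.float64(0.344)), (np.float64(-0.7637), 48, np.float64(0.4155), np.float64(0.344))] [(np.float64(-0.7478), 24, np.float64(0.4155), np.float64(0.344)), (np.float64(-0.7477), 27, np.float64(0.4155), np.float64(0.344))]
side [(np.float64(-0.8524), 54, np.float64(0.4155), np.float64(0.342)), (np.float64(-0.8522), 51, np.float64(0.4155), np.float64(0.342)), (np.float64(-0.8521), 48, np.float64(0.4155), np.float64(0.342)), (np.float64(-0.8521), 57, np.float64(0.4155), np.float64(0.342)), (np.float64(-0.8514), 0, np.float64(0.4155), np.float64(0.343)), (np.float64(-0.8489), 42, np.float64(0.4155), np.float64(0.342))] [(np.float64(-0.8372), 27, np.float64(0.4155), np.float64(0.343)), (np.float64(-0.837), 21, np.float64(0.4155), np.float64(0.343))]
```

View pics/n.png

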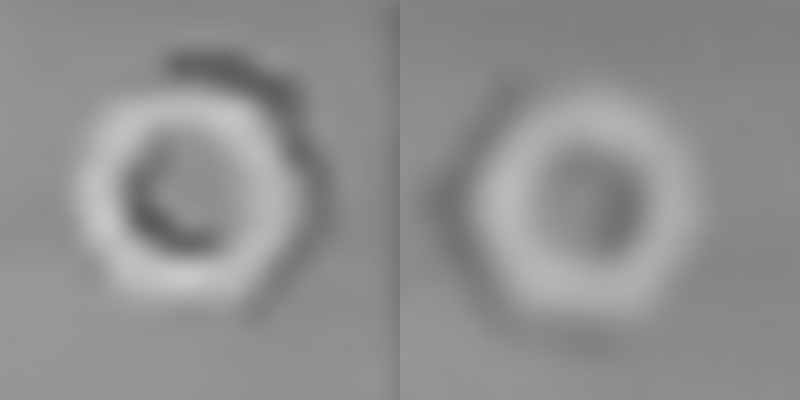

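Request:
drive_tool --pt "-1.5 5 0" --pt "-3 10 0" --pt "-4.5 15 0" --pt "-6 20.7 -1" --pt "-6 20.7 -4" --pt "-6 20.7 -7" --pt "-6 20.7 -8.5" --pt "-6 20.7 -9.3" --pt "-6 20.7 -9.5" --pt "-6 20.7 -9.5" --turn '[-3, -6, -9, -11.4, -11.4, -11.4, -11.4, -11.4, -11.4, -11.4]' --fingers -0.2

```text
t: 22.45
ee_pos: [0.4173, 0.3434, 0.0112]
orientation: [3.14, -0.001, 1.501]
force: [0.2, 0.0, 0.8]
grip_width: 0.601
```

Request:
drive_tool --pt "0 0 0" --pt "0 0 0" --pt "0 0 0" --pt "0 0 0" --pt "0 0 0" --pt "0 0 0" --turn '[0, 0, 0, 0, 0, 0]' --fingers 1

```text
t: 23.2
ee_pos: [0.417, 0.3436, 0.0113]
orientation: [3.14, -0.001, 1.502]
force: [-0.4, -1.5, 5.5]
grip_width: 0.227
```

Request:
drive_tool --pt "0 0 2" --pt "0 0 6" --pt "1.5 -4.5 9" --pt "3.2 -9.5 9" --pt "4.9 -14.5 9" --pt "6.6 -19.5 9" --pt "8.3 -24.5 9" --pt "10 -29.5 9" --pt "11.8 -34.5 9" --pt "13.5 -39.5 9" --turn '[0, 0, 2, 4, 6, 8, 10, 11.4, 11.4, 11.4]'

```text
t: 24.45
ee_pos: [0.5519, -0.0534, 0.1005]
orientation: [3.141, 0.0, 1.7]
force: [1.3, -0.6, 0.0]
grip_width: 0.231
```

Request:
drive_tool --pt "1.6 -4.7 -1" --pt "1.6 -4.7 -4" --pt "1.6 -4.7 -6" --pt "1.6 -4.7 -6" --pt "1.6 -4.7 -6" --turn '[0, 0, 0, 0, 0]'

```text
t: 25.08
ee_pos: [0.5678, -0.0982, 0.0409]
orientation: [3.141, 0.0, 1.702]
force: [-0.2, 0.4, -0.0]
grip_width: 0.229
```

```bash
python3 - <<'E'
from h import *
im2=vision.snapshot("side").copy()
cv2.imwrite("pics/d1.png",cv2.resize(im2[100:260,240:400],(480,480))[:,:,::-1])
E
```

```text
(no output)
```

View pics/d1.png

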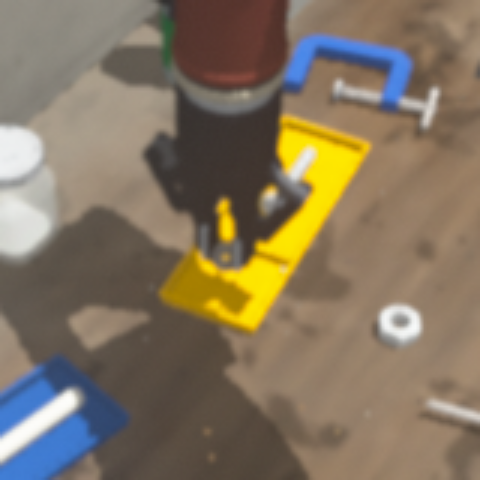

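Nut held over the square compartment. Lower (commanded z 0.040 to 0.014) and release.

Request:
drive_tool --pt "0 0 -1" --pt "0 0 -2" --pt "0 0 -2.4" --pt "0 0 -2.6" --pt "0 0 -2.6" --turn '[0, 0, 0, 0, 0]'

```text
t: 25.75
ee_pos: [0.5675, -0.0988, 0.0144]
orientation: [3.142, 0.0, 1.7]
force: [0.7, 0.7, -0.3]
grip_width: 0.227
```

Request:
drive_tool --pt "0 0 0" --pt "0 0 0" --pt "0 0 0" --pt "0 0 0" --turn '[0, 0, 0, 0]' --fingers 0.25

```text
t: 26.25
ee_pos: [0.5675, -0.0988, 0.0143]
orientation: [3.142, -0.0, 1.7]
force: [-0.0, -0.4, 0.6]
grip_width: 0.373
```

Request:
drive_tool --pt "0 0 2" --pt "0 0 6" --pt "-3 2 11" --pt "-7 5 16" --pt "-11 8 20" --pt "-15 11 22" --pt "-16 15 22" --pt "-17 19 22" --pt "-17 19 22" --turn '[0, 0, 0, 0, 0, 0, 0, 0, 0]'

```text
t: 27.38
ee_pos: [0.3969, 0.0932, 0.2359]
orientation: [3.139, -0.0, 1.705]
force: [1.1, -0.1, -0.4]
grip_width: 0.374
```

```bash
python3 - <<'E'
from h import *
im=vision.snapshot("top").copy(); im2=vision.snapshot("side").copy()
cv2.imwrite("pics/e1.png",im[:,:,::-1]); cv2.imwrite("pics/e2.png",im2[:,:,::-1])
cv2.imwrite("pics/e3.png",np.hstack([cv2.resize(im[160:290,340:470],(400,400)),cv2.resize(im2[120:250,260:390],(400,400))])[:,:,::-1])
for l in("marker","soapstone","long_bolt","dark_nut","short_bolt","bright_nut"):
  for n in("top","side"):
    print(l,n,[(round(d["conf"],2),(toworld(n,d["at"])*1000).round(0)) for d in vision.tip_of(n,l)[:2]])
E
```

```text
marker top [(0.66, array([606., 130.,   2.]))]
marker side [(0.79, array([604., 123.,   2.]))]
soapstone top [(0.49, array([629., 241.,   2.]))]
soapstone side [(0.46, array([631., 239.,   2.]))]
long_bolt top [(0.67, array([ 579., -222.,    1.]))]
long_bolt side []
dark_nut top [(0.64, array([ 570., -100.,   -1.]))]
dark_nut side [(0.63, array([ 427., -135.,    3.])), (0.52, array([563., -99.,   5.]))]
short_bolt top [(0.62, array([ 578., -176.,    3.]))]
short_bolt side [(0.6, array([425., 107.,  -4.]))]
bright_nut top [(0.41, array([ 430., -134.,   -1.]))]
bright_nut side [(0.59, array([ 427., -132.,    4.]))]
```

View pics/e1.png

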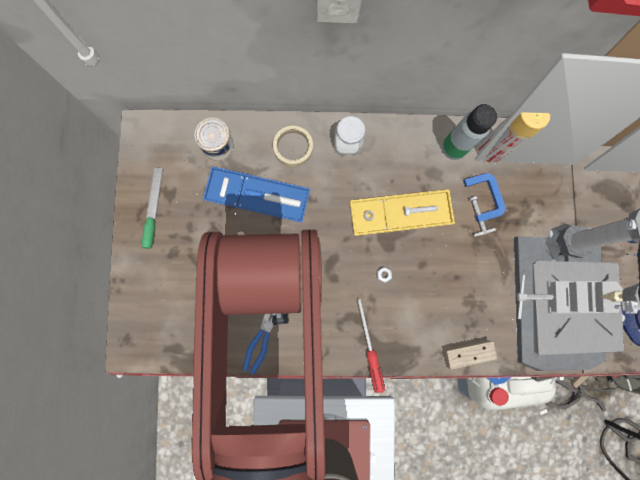

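View pics/e2.png

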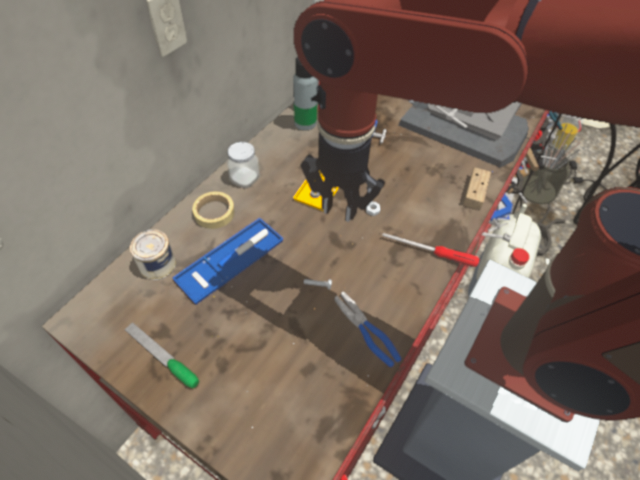

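View pics/e3.png

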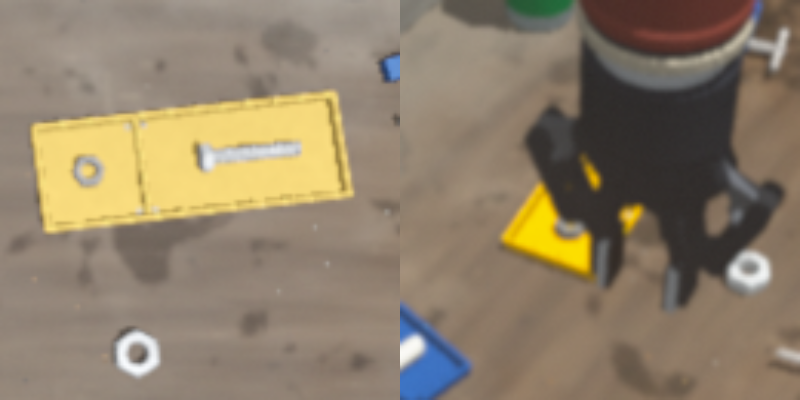

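All four pieces are in their compartments, and the short bolt and bright nut are where they started. The arm is clear of everything.

```bash
python3 -c "
from station import finish_job
print(finish_job())"
```

```text
the job is handed in; nothing more can be done
None
```

Both kits are made up and the job is handed in, at about 28 s on the robot's clock. I placed the pieces in the order you listed: marker and soapstone in the blue tray, then the longer bolt and small dark nut in the yellow tray.

**What the last checks showed:**
- **Placed pieces:** the top picture shows all four in their compartments, apparently lying flat. Positions from the vision networks agree with the targets to about 1 cm.
- **Left alone:** the short bolt and large bright nut measured within a few millimetres of where they started.
- **Forces:** the readings at the end of each move stayed at or below about 7 N. I did not see readings during the moves.

**What disagreed or could not be checked:**
- In the top picture the network reported a "short bolt" in the yellow tray. I took it as a false match, because the side camera sees the short bolt in its old place.
- The side network's first choice for the dark nut was actually the bright nut; its second choice was correct.
- In the last side view the gripper hid the longer bolt, so its final position rests on the top picture alone.

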